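# Clamp a two-part plaster mould and hold it shut

### The arm

A 6-joint arm with a two-finger parallel gripper is mounted at the origin on the work surface. World frame = base frame: x ahead of the robot, y to its left, z up, the work surface at z = 0. Lengths are in m, angles in rad, forces in N, time in s.
With the tool pointing down it reaches from about 0.35 to 0.975 m from the base axis. Payload 4.9 kg.
Tool frame: the origin (TCP) lies at the very end of the fingers, on their centre line; the grasp point (between the pads) lies 19 mm behind it; z points along the fingers, y is the line along which they close (so a half turn about z gives the same grasp; the last joint's range is limited). The gripper opens to 85 mm and grips with 20 to 120 N. Pads are 22 mm wide; open, the fingers measure 114 mm over their backs; the gripper's body (76 mm by 85 mm) begins 54 mm behind the grasp point. The pads swing forward as they close: fully open they stand 13 mm farther back than shut.
Start: joints at [1.099, 0.053, 1.613, -0, 1.476, -0.119], TCP at [0.216, 0.586, 0.231] pointing down, gripper open.
Joint ranges: [-3.01, 3.01], [-1.01, 2.22], [0.06, 2.58], [-1.02, 4.17], [0.09, 2.62], [-3.14, 3.14]. Speed limits (rad/s): [2.57, 2.57, 3.14, 3.14, 3.14, 3.14].

### API

Orientations are given as a rotation vector (axis times angle).
In Python, from station import ctrl, imaging gives the robot as it stands.
- The arm moves only by the tool play_rows, never from a script. Its argument "series" is a list of rows, each a list of 3 entries, a list of its own where there are three numbers: the opening, from 0 (shut) to 1 (fully open), then the shift along the tool's x, y, z each as a share of 0.05 m, from -1 to 1, then the turn, a rotation vector about the tool's x, y, z each as a share of 8 degrees, from -1 to 1. In form: [[grip, [dx, dy, dz], [ax, ay, az]], ...]. A call has 1 to 8 rows; each row shifts and turns the commanded pose from where the row before left it, along the tool's axes as they then stand; what a row does not reach is not made up. A row lasts 1/8 s, in which the tool goes at most 62.5 mm and 10.7 degrees, less where a joint would pass 70% of its speed; a pose out of reach is approached as far as the arm can. A call with a number of a shift or a turn outside -1 to 1 is refused whole. A call with a gripper value outside its range is refused whole. The fingers move at their own pace and stop on an object; "force" is the grip in N (left out, the last holds). Time passes only in rows, so rows that do not move let the fingers close. It gives the time, the measured TCP pose, the force, the opening and the grip force at its end, in the units of the state.
- ctrl.get_obs(): the state, without advancing time (a new reading comes with each control period).
- imaging.get_image(name): name is "scene" or "top" or "wrist"; returns a dict with "color" (480x640x3 uint8, blue, green, red), "fx", "fy", "cx", "cy" (pixels), "extrinsics" (4x4, takes a point from world to camera coordinates); the wrist camera has in their place "hand_eye" (4x4, takes a point from camera to tool coordinates, whose origin is the TCP and whose axes are the flange's). Camera axes: x right, y down, z forward; pixel columns grow to the right and rows downward; lengths in m; the calibration is good to about 2 mm. The wrist camera is an equidistant fisheye: a pixel r from the principal point sees the ray r / f radians off the axis. A picture is of the moment at which its call begins: read the wrist's pose just before it. There is no depth.
- ctrl.finish_job(): hands the job in; it is judged then, once.
The state is a dict: "t": time; "q": joint angles; "dq": joint speeds; "effort": joint torques, N m; "tool_pos": TCP position; "tool_rot": TCP orientation; "contact_force": force on the tool from outside, world axes, zero at the start; "wrist_torque": the same for the moment, N m; "opening": finger opening in m; "grip_force": force on a finger pad.
Only numpy, scipy, OpenCV 4.12 (cv2) and the standard library are available. Lean on these libraries where they do the work, as an engineer would, in place of code of your own. Each camera call takes 0.05 s, during which the arm holds its last target. There are 200 camera calls.

### The job

Set the loose plaster mould half upright on the bed of the lever clamp, between the low side rails, with its notched face towards the fixed half, and let go of it. Only then flip the safety catch all the way over towards the robot's side, take the lever by its black handle and pull it over until the jaw squeezes the two halves tightly together. Finish while still holding the lever pulled so that the mould stays squeezed shut, and leave the other things on the table where they are.

Things in the scene. Friction and masses are not known exactly. Their poses are not given: they have to be found in the camera images.
- clamp: grey lever clamp fixed to the table, place and yaw vary, its -x side faces the robot. Base plate 140 (x) x 330 (y) x 12 mm, y -135 to +195; origin under it. Along its y: fence (y -125 to -110, top 74 above table), fixed half (to -66, top 92), open bed (to +14), jaw (50 wide, top 84), gear housing (x -20 to 20, y 45 to 150, top 75) carrying the catch; the lever swings on the housing's +x side
- bed (a point): middle of the clamp's open bed, on its surface, 12 mm above the table; axes as the clamp's. The bed is 80 mm long (y), from the fixed half's face to the open jaw, between two low rails with inner faces 31 mm to either side (x) and tops 10 mm above the bed
- fixed_half: the plaster mould half fixed in the clamp, 56 (x) x 44 (y) x 80 mm high, origin at the centre of its underside; its joint face looks to the clamp's +y, with a 16 mm wide, 12 mm deep, 18 mm high pouring notch in the top edge of that face
- fixed_face (a point): centre of the fixed half's joint face, 40 mm above the bed (52 mm above the table); axes as the clamp's
- mould: loose plaster half, about 0.22 kg, 56 (x) x 44 (y) x 80 mm high, standing right of the clamp, turned up to 0.9 rad; origin at centre of underside. Joint face is its -y face, with a pouring notch (16 wide, 12 deep, 18 high) in the top edge. With axes parallel to the clamp's, that face looks at the fixed half. Grip it across the 56 mm width, so the fingers clear the jaw and the fixed half
- mould_face (a point): centre of the loose half's joint face, 40 mm above its underside, 22 mm towards its -y; axes as the mould's
- jaw: steel jaw, a plate 50 wide x 66 high x 16 mm thick; origin at the centre of its pressing face, 51 mm above the table. Geared to the lever: moves 36 mm towards the clamp's -y per rad of the lever, pushing the loose half along the bed against the fixed half
- lever (a joint): lever angle, rad: 0 at rest, leaning 0.8 from vertical to the clamp's +y; grows as the handle is pulled up and over to the clamp's -y; upright at 0.8, stop at 1.4. With the loose half in place it comes up hard at about 1.0. A spring returns it to 0 if let go (2 N at the handle at first, 5 N at 1.0). Until the catch is flipped it is blocked within about 0.1 rad
- lever_handle: round black handle of the lever, 18 mm thick and 105 mm long along the clamp's x axis, origin at its middle, 200 mm from the hinge axis; it overhangs from the end of a 14 mm steel stalk that is fixed at its +x end (far from the robot). At rest it is 189 mm above the table, upright 250 mm. The grip turns freely about its own length.
- lever_hinge (a point): point on the lever's hinge axis (parallel to the clamp's x axis) in the plane across the middle of the handle, 50 mm above the table; axes as the clamp's
- catch (a joint): angle of the safety catch, rad: near 0 at the start, leaning 0.9 from vertical to the clamp's +x, across the lever's path; grows as it is flipped up and over towards the clamp's -x (the robot's side); upright at 0.9, stop at 1.8 = fully flipped. Light friction (under 1 N at the tab); stays where it is left
- catch_tab (a point): middle of the catch's finger tab, a steel bar 14 mm thick, about 36 mm long along the clamp's y, at the end of a 70 mm long, 12 mm thick stalk joining it at its +y end; 132 mm above the table at the start, 158 upright. At rest the lever's stalk and stop lug are 30 mm to its +y side; nothing is below the tab down to 100 mm above the table
- catch_pivot (a point): point on the catch's hinge axis (parallel to the clamp's y axis) in the plane across the middle of the tab, 88 mm above the table; axes as the clamp's
- stone: bystander: yellowish stone, 72 mm across, 40 high; origin at the centre of its underside
- tape: bystander: roll of masking tape lying flat, 100 mm across, 25 high; origin at the centre of its underside
- pot: bystander: small clay pot, 90 mm across, 65 high; origin at the centre of its underside
- bowl: bystander: small fired bowl, 100 mm across, 50 high; origin at the centre of its underside
- loop_tool: bystander: wooden loop tool lying flat along its x, 170 mm long, 14 thick; origin under its middle part
- wood_knife: bystander: flat wooden modelling knife lying along its x, 190 mm long, 10 thick; origin under the middle of its handle
- bat: bystander: round plaster disc, 90 mm across, 22 high; origin at the centre of its underside
There are look-alikes about, which are no part of the job. What is shaped like the mould but orange or red is not meant.

How it is judged:
On the way, in this order (a step that is already met when the one before it is completed fails the run):
1. the loose half stands released on the clamp's bed between the rails, notched face towards the fixed half, with catch and lever still as they were (x of mould_face in the frame of fixed_face between -0.006 and 0.006 m and z of mould_face in the frame of fixed_face between -0.004 and 0.004 m and angle between mould's own z axis and vertical below 0.06 rad and y of mould_face in the frame of fixed_face between -0.002 and 0.04 m and contact force between the fingers and mould below 0.1 N and value of joint catch below 0.5 rad and value of joint lever below 0.15 rad), for 0.2 s.
2. the catch is flipped over while the lever is still at rest (value of joint catch above 1.2 rad and value of joint lever below 0.15 rad), for 0.1 s.
3. the lever is pulled over by its handle and the halves are squeezed together (value of joint lever above 0.85 rad and contact force between mould and fixed_half above 8 N), for 0.3 s.
At the end, for the whole second after the job is handed in: Catch past 1.2 rad, lever past 0.85 rad, fingers on its handle (over 2 N); jaw on loose half and loose half on fixed half each over 8 N; joint faces within 4 mm, centred within 6 mm, height within 4 mm, upright and parallel within 0.06 rad; robot not touching the mould, all still (all of step 3 and x of mould_face in the frame of fixed_face between -0.006 and 0.006 m and z of mould_face in the frame of fixed_face between -0.004 and 0.004 m and angle between mould's own z axis and vertical below 0.06 rad and distance between mould_face and fixed_face below 0.008 m and y of mould_face in the frame of fixed_face between -0.004 and 0.004 m and angle between the y axis of mould and the y axis of clamp, either way round below 0.06 rad and contact force between jaw and mould above 8 N and contact force between each of the arm, the fingers and mould below 0.1 N and contact force between the fingers and lever_handle above 2 N and value of joint catch above 1.2 rad and linear speed of mould below 0.01 m/s); the arm keeps its last pose, push and grip.
It fails at once if a bystander was moved by more than 40 mm (distance of any of stone, tape, pot, bowl, loop_tool, wood_knife, bat from where it was at the start of the episode above 0.04 m).
It also fails if it takes over 61 s, if anything falls off the work surface, if the arm or the gripper's body presses on something with over 40 N, if the wrist force passes 120 N, or if a joint passes its speed limit or range.

## Working session

There is one attempt and no reset: what is moved stays moved. The work goes in short steps, Python scripts to look and compute and a tool call to move; the robot and the scene stay as the last step left them, time stands still between calls to the robot, and variables do not carry over. Pictures are saved under pics/ and viewed, at most 10 in all, crops included, and the job is handed in when it is done.

Besides the shell and the picture viewer there is one more tool, called after "Emit:" as name(argument=value, ...) on one line, values as JSON. play_rows: Moves the arm, as the interface text tells. Shift numbers are shares of 0.05 m and turn numbers shares of 8 degrees, none past 1 either way. Its arguments: {"type":"object","properties":{"series":{"type":"array"},"force":{"type":"number"}},"required":["series"]}

```bash
mkdir -p pics; ls; cat > h.py <<'E'
import numpy as np,cv2
from scipy.spatial.transform import Rotation as R
from station import ctrl,imaging
def snap(n,f):
    d=imaging.get_image(n); cv2.imwrite('pics/'+f,d['color']); return d
E
python3 - <<'E'
from h import *
import pickle
np.set_printoptions(precision=4,suppress=True)
for n in('scene','top'):
    d=snap(n,n+'0.png'); pickle.dump(d,open(n+'.pkl','wb')); print(n,d['fx'],d['fy'],d['cx'],d['cy']);print(d['extrinsics'])
o=ctrl.get_obs();print(o)
E
```

```text
pics
scene 532.5390405730774 532.5390405730774 317.0081434919354 245.87312931393583
[[-0.1299  0.9914  0.0147  0.0374]
 [ 0.5537  0.0848 -0.8284 -0.2125]
 [-0.8226 -0.0994 -0.5599  1.6812]
 [ 0.      0.      0.      1.    ]]
top 456.5426939531699 456.5426939531699 314.9953907910608 248.4373754980001
[[ 0.0753 -0.9971 -0.0055  0.0053]
 [-0.9686 -0.0719 -0.2379  0.5813]
 [ 0.2368  0.0232 -0.9713  1.1878]
 [ 0.      0.      0.      1.    ]]
{'t': 0.1, 'q': array([ 1.099 ,  0.0533,  1.6142, -0.    ,  1.476 , -0.119 ]), 'dq': array([ 0.001 , -0.0009, -0.0033,  0.0021, -0.0004, -0.0011]), 'effort': array([  0.    , -39.4904, -37.1362,  -0.0001,   0.0039,  -0.    ]), 'tool_pos': array([0.2157, 0.586 , 0.2302]), 'tool_rot': array([-0.5512, -3.0923,  0.0029]), 'contact_force': array([-1.0966, -0.0061, -0.3717]), 'wrist_torque': array([ 0.0187, -0.0215,  0.0322]), 'grip_force': 0.0, 'opening': 0.08525278298007054}
```

View pics/scene0.png

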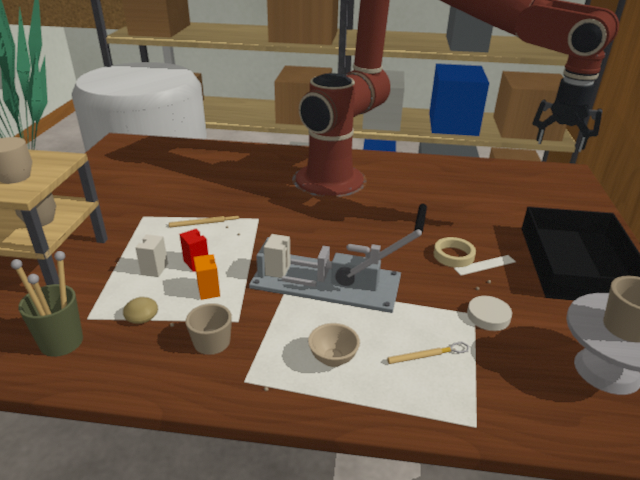

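View pics/top0.png

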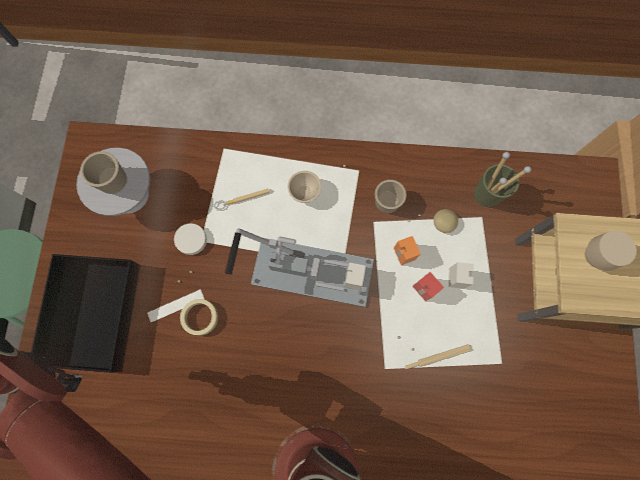

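Candidates for the mould: white block at scene (152,256)/top (461,275), red at (194,250)/(429,287), orange at (206,277)/(407,250), and the white fixed half in the clamp at (277,256)/(356,273). By the description I choose the free white one; checking with crops.

```bash
python3 - <<'E'
import cv2,numpy as np
t=cv2.imread('pics/top0.png');s=cv2.imread('pics/scene0.png')
def c(im,x,y,w,h,k):
    o=cv2.resize(im[y:y+h,x:x+w],None,fx=k,fy=k,interpolation=cv2.INTER_CUBIC)
    for i in range(0,w,10): cv2.putText(o,str(x+i),(i*k,8),0,.3,(0,0,255),1); cv2.line(o,(i*k,10),(i*k,16),(0,0,255),1)
    for i in range(0,h,10): cv2.putText(o,str(y+i),(0,i*k+4),0,.3,(0,0,255),1); cv2.line(o,(22,i*k),(28,i*k),(0,0,255),1)
    return o
cv2.imwrite('pics/c1.png',c(t,220,222,160,90,5))
a=np.hstack([c(t,440,255,40,40,10),c(s,130,230,40,50,8)[:400],])
cv2.imwrite('pics/c2.png',a)
E
```

```text
(no output)
```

View pics/c1.png

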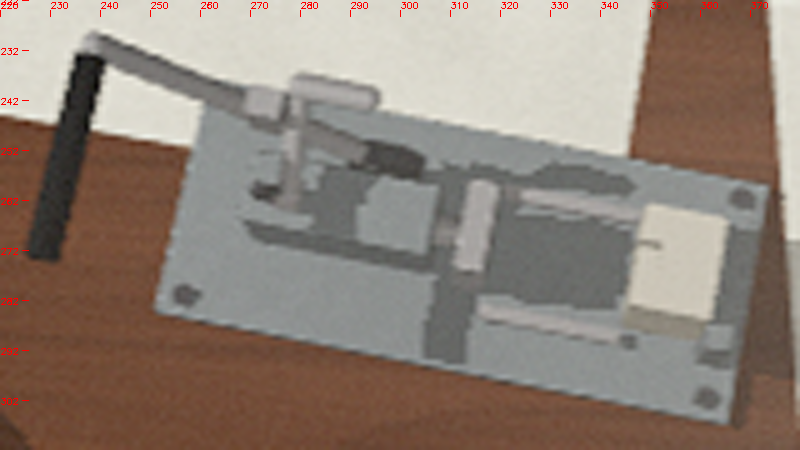

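View pics/c2.png

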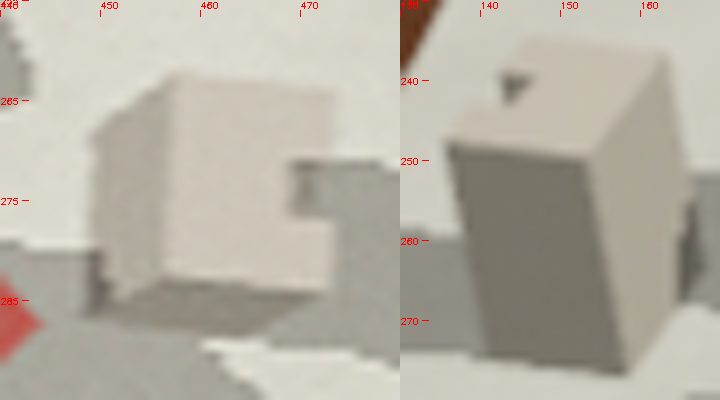

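```bash
cat >> h.py <<'E'
import pickle
from scipy.optimize import least_squares
C={n:pickle.load(open(n+'.pkl','rb')) for n in('scene','top')}
def proj(n,P):
    d=C[n];E=d['extrinsics'];p=np.atleast_2d(P)@E[:3,:3].T+E[:3,3]
    return np.c_[d['fx']*p[:,0]/p[:,2]+d['cx'],d['fy']*p[:,1]/p[:,2]+d['cy']]
def place(v,L):
    c,s=np.cos(v[2]),np.sin(v[2]);L=np.asarray(L,float)
    return np.c_[v[0]+c*L[:,0]-s*L[:,1],v[1]+s*L[:,0]+c*L[:,1],L[:,2]]
def fit(obs,x0):
    f=lambda v:np.concatenate([(proj(n,place(v,L))-np.array(px)).ravel() for n,L,px in obs])
    r=least_squares(f,x0);return r.x,r.fun.reshape(-1,2)
def ray(n,u,v,z):
    d=C[n];E=d['extrinsics'];c=-E[:3,:3].T@E[:3,3]
    w=E[:3,:3].T@np.array([(u-d['cx'])/d['fx'],(v-d['cy'])/d['fy'],1]);return c+w*(z-c[2])/w[2]
E
python3 - <<'E'
from h import *
np.set_printoptions(precision=4,suppress=True)
B=[[-.07,.195,.012],[-.07,-.135,.012],[.07,-.135,.012]]
F=[[.028,-.066,.092],[.028,-.11,.092],[-.028,-.11,.092],[-.028,-.066,.092]]
obs=[('top',B,[[251,284.5],[365.5,306.5],[373.5,259]]),('top',F,[[349,263],[365.5,265.5],[362.5,286.5],[345.5,283.5]])]
v,r=fit(obs,[.6,0,-.1]);print('clamp',v);print(r)
M=[[.028,.022,.08],[.028,-.022,.08],[-.028,-.022,.08],[-.028,.022,.08]]
o1=('top',M,[[457,262],[473.5,264.5],[473.5,284.5],[456,283]])
o2=('scene',M,[[153.5,249.5],[135.6,247.5],[146.3,234.5],[163.5,236.5]])
for o in([o1],[o2],[o1,o2]):
    m,r=fit(o,[.6,-.3,-.1]);print('mould',m);print(r)
def cl(p): 
    c,s=np.cos(v[2]),np.sin(v[2]);d=p[:2]-v[:2];return np.array([c*d[0]+s*d[1],-s*d[0]+c*d[1]])
for u in[(238.5,232.5),(229,274)]: p=ray('top',*u,.189);print('handle',p,cl(p))
for u in[(280,238.5),(295,242)]: p=ray('top',*u,.132);print('tab',p,cl(p))
for n in('bed',): print(place(v,[[0,-.026,.012]]))
print(proj('scene',place(v,B)),proj('scene',place(v,F)))
E
```

```text
clamp [ 0.5212  0.0221 -0.1172]
[[-0.3403  0.2191]
 [ 0.1153  0.4759]
 [ 0.1984 -0.0226]
 [ 0.3341 -0.2157]
 [ 0.0139  0.342 ]
 [-0.4855 -0.3272]
 [ 0.1675 -0.4552]]
mould [ 0.5377 -0.3595 -0.0341]
[[ 0.1686  0.4636]
 [-0.0052 -0.3144]
 [-0.5795  0.0615]
 [ 0.4186 -0.202 ]]
mould [ 0.5414 -0.3564 -0.0456]
[[ 0.1302  0.1713]
 [-0.2725  0.0169]
 [-0.1683 -0.1214]
 [ 0.3145 -0.1095]]
mould [ 0.5385 -0.3584 -0.0395]
[[-0.1947  0.0928]
 [-0.3748 -0.6015]
 [-1.0651 -0.2442]
 [-0.0603 -0.5932]
 [-0.1267 -0.6458]
 [-0.5413 -0.726 ]
 [-0.5857 -0.8269]
 [-0.0933 -0.8839]]
handle [0.5772 0.2405 0.189 ] [0.0301 0.2235]
handle [0.4702 0.2516 0.189 ] [-0.0774  0.222 ]
tab [0.5843 0.1411 0.132 ] [0.0487 0.1256]
tab [0.5777 0.1009 0.132 ] [0.0469 0.0849]
[[ 0.5181 -0.0038  0.012 ]]
[[400.5337 270.8703]
 [268.0245 249.922 ]
 [248.4304 283.4715]] [[282.1124 249.0092]
 [263.3955 246.0728]
 [271.2167 233.1086]
 [289.3039 235.8476]]
```

```bash
cat >> h.py <<'E'
np.set_printoptions(precision=4,suppress=True)
CL=np.array([.5212,.0221,-.1172])
def cw(x,y,z): return place(CL,[[x,y,z]])[0]
def plan(pts,o=None):
    """pts: list of (xyz, tool-y line angle or None). prints turn then shift shares"""
    o=o or ctrl.get_obs();p=np.array(o['tool_pos']);Q=R.from_rotvec(o['tool_rot'])
    print('t %.2f pos'%o['t'],p,'rot',Q.as_rotvec(),'F',np.array(o['contact_force']),'open %.4f grip %.1f'%(o['opening'],o['grip_force']))
    for P,a in pts:
        if a is not None:
            best=None
            for k in(0,1):
                b=a+k*np.pi; T=R.from_matrix(np.c_[[np.sin(b),-np.cos(b),0],[np.cos(b),np.sin(b),0],[0,0,-1]])
                # x=y cross z
                w=(Q.inv()*T).as_rotvec()
                if best is None or np.linalg.norm(w)<np.linalg.norm(best[0]): best=(w,T)
            print('  turn shares',np.degrees(best[0])/8,end=' '); Q=best[1]
        d=Q.inv().apply(np.array(P)-p)/.05; print('  shift shares',d,'-> ',np.array(P)); p=np.array(P)
E
python3 - <<'E'
from h import *
o=ctrl.get_obs();print(R.from_rotvec(o['tool_rot']).as_matrix())
plan([([.216,.586,.33],None),([.50,.2,.33],-.117),([.52,-.0,.30],None),([.53,-.34,.28],-.04)])
E
```

```text
[[-0.9384  0.3455 -0.0008]
 [ 0.3455  0.9384 -0.0017]
 [ 0.0002 -0.0019 -1.    ]]
t 0.10 pos [0.2157 0.586  0.2302] rot [-0.5512 -3.0923  0.0029] F [-1.0966 -0.0061 -0.3717] open 0.0853 grip 0.0
  shift shares [-0.0053 -0.0014 -1.9967] ->  [0.216 0.586 0.33 ]Traceback (most recent call last):
  File "<stdin>", line 3, in <module>
  File "h.py", line 32, in plan
    b=a+k*np.pi; T=R.from_matrix(np.c_[[np.sin(b),-np.cos(b),0],[np.cos(b),np.sin(b),0],[0,0,-1]])
                   ~~~~~~~~~~~~~^^^^^^^^^^^^^^^^^^^^^^^^^^^^^^^^^^^^^^^^^^^^^^^^^^^^^^^^^^^^^^^^^^
  File "scipy/spatial/transform/_rotation.pyx", line 1143, in scipy.spatial.transform._rotation.Rotation.from_matrix
ValueError: Non-positive determinant (left-handed or null coordinate frame) in rotation matrix 0: [[-0.1167  0.9932  0.    ]
 [-0.9932 -0.1167  0.    ]
 [ 0.      0.     -1.    ]].
```

```bash
sed -i 's/\[np.sin(b),-np.cos(b),0\]/[-np.sin(b),np.cos(b),0]/' h.py; python3 - <<'E'
from h import *
plan([([.216,.586,.33],None),([.50,.2,.33],-.117),([.52,-.0,.30],None),([.53,-.34,.28],-.04)])
E
```

```text
t 0.10 pos [0.2157 0.586  0.2302] rot [-0.5512 -3.0923  0.0029] F [-1.0966 -0.0061 -0.3717] open 0.0853 grip 0.0
  shift shares [-0.0053 -0.0014 -1.9967] ->  [0.216 0.586 0.33 ]
  turn shares [-0.0124  0.0078  9.5611]   shift shares [-7.0042  6.5423  0.    ] ->  [0.5  0.2  0.33]
  shift shares [-3.926   0.8642  0.6   ] ->  [ 0.52 -0.    0.3 ]
  turn shares [ 0.      0.     -0.5515]   shift shares [-6.7866  0.4718  0.4   ] ->  [ 0.53 -0.34  0.28]
```

Emit:
play_rows(series=[[1,[0,0,-1],[0,0,1]],[1,[0,0,-1],[0,0,1]],[1,[0,0,0],[0,0,1]],[1,[0,0,0],[0,0,1]],[1,[0,0,0],[0,0,1]],[1,[0,0,0],[0,0,1]],[1,[0,0,0],[0,0,1]],[1,[0,0,0],[0,0,1]]], force=40)

```text
t: 1.1
tool_pos: [0.2158, 0.5863, 0.3305]
tool_rot: [2.112, 2.326, -0.002]
contact_force: [-0.2, 0.6, 0.7]
opening: 0.0853
grip_force: 0.0
```

Emit:
play_rows(series=[[1,[0,0,0],[0,0,1]],[1,[-0.8,0.8,0],[0,0,0.56]],[1,[-0.9,0.8,0],[0,0,0]],[1,[-0.9,0.8,0],[0,0,0]],[1,[-0.9,0.8,0],[0,0,0]],[1,[-0.9,0.8,0],[0,0,0]],[1,[-0.9,0.8,0],[0,0,0]],[1,[-0.9,0.8,0],[0,0,0]]])

```text
t: 2.1
tool_pos: [0.4618, 0.247, 0.3308]
tool_rot: [-2.347, -2.088, 0.0]
contact_force: [1.1, -0.4, 0.8]
opening: 0.0856
grip_force: 0.0
```

Emit:
play_rows(series=[[1,[-0.8,0.9,0],[0,0,0]],[1,[-0.9,0.4,0.1],[0,0,0]],[1,[-0.9,0.3,0.1],[0,0,0]],[1,[-0.9,0.2,0.2],[0,0,0]],[1,[-0.9,0.1,0.2],[0,0,0]],[1,[-0.3,0,0],[0,0,0]],[1,[0,0,0],[0,0,0]],[1,[0,0,0],[0,0,0]]])

```text
t: 3.1
tool_pos: [0.5284, 0.0055, 0.3018]
tool_rot: [2.346, 2.089, 0.002]
contact_force: [1.3, 0.4, -1.2]
opening: 0.085
grip_force: 0.0
```

```bash
python3 - <<'E'
from h import *
plan([([.53,-.34,.28],-.04)])
o=ctrl.get_obs();d=snap('wrist','w1.png');pickle.dump((o,d),open('w1.pkl','wb'));print({k:v for k,v in d.items() if k!='color'})
E
```

```text
t 3.10 pos [0.5284 0.0055 0.3018] rot [2.3458 2.0894 0.0015] F [ 1.3402  0.4261 -1.2396] open 0.0850 grip 0.0
  turn shares [ 0.0057 -0.0041 -0.5409]   shift shares [-6.9028  0.3083  0.4366] ->  [ 0.53 -0.34  0.28]
{'fx': 371.64829954431775, 'fy': 371.64829954431775, 'cx': 324.17757921301614, 'cy': 237.54448569866562, 'hand_eye': array([[ 0.0002, -0.9542, -0.299 ,  0.0761],
       [ 1.    , -0.0001,  0.0009,  0.001 ],
       [-0.0008, -0.299 ,  0.9542, -0.1428],
       [ 0.    ,  0.    ,  0.    ,  1.    ]])}
```

View pics/w1.png

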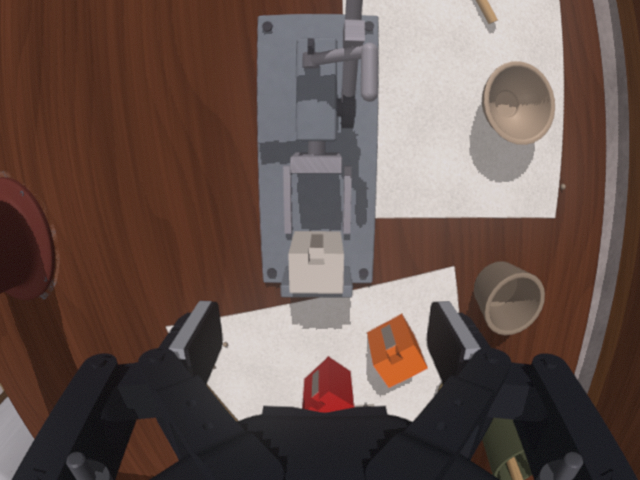

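Emit:
play_rows(series=[[1,[-0.9,0,0],[0,0,-0.54]],[1,[-1,0.1,0],[0,0,0]],[1,[-1,0.1,0.1],[0,0,0]],[1,[-1,0.1,0.1],[0,0,0]],[1,[-1,0.1,0.1],[0,0,0]],[1,[-1,0,0.1],[0,0,0]],[1,[-1,0,0],[0,0,0]],[1,[0,0,0],[0,0,0]]])

```text
t: 4.15
tool_pos: [0.5307, -0.3426, 0.2809]
tool_rot: [-2.269, -2.172, 0.0]
contact_force: [0.9, -0.2, -1.0]
opening: 0.0857
grip_force: 0.0
```

```bash
python3 - <<'E'
from h import *
plan([])
o=ctrl.get_obs();d=snap('wrist','w2.png');pickle.dump((o,d),open('w2.pkl','wb'))
E
```

```text
t 4.15 pos [ 0.5307 -0.3426  0.2809] rot [-2.2691 -2.1722  0.0004] F [ 0.8845 -0.2365 -0.9931] open 0.0857 grip 0.0
```

View pics/w2.png

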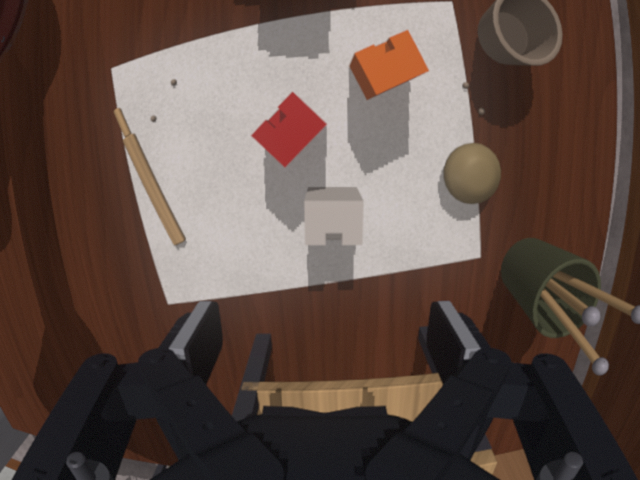

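```bash
python3 - <<'E'
import cv2,numpy as np
a=cv2.imread('pics/w1.png');b=cv2.imread('pics/w2.png')
def c(im,x,y,w,h,k):
    o=cv2.resize(im[y:y+h,x:x+w],None,fx=k,fy=k,interpolation=cv2.INTER_CUBIC)
    for i in range(0,w,10): cv2.putText(o,str(x+i),(i*k,8),0,.3,(0,0,255),1); cv2.line(o,(i*k,10),(i*k,16),(0,0,255),1)
    for i in range(0,h,10): cv2.putText(o,str(y+i),(0,i*k+4),0,.3,(0,0,255),1); cv2.line(o,(22,i*k),(28,i*k),(0,0,255),1)
    return o
cv2.imwrite('pics/c3.png',np.hstack([c(a,255,150,130,150,4)[:596],np.vstack([c(b,295,180,80,75,3),np.zeros((371,240,3),np.uint8)])]))
E
```

```text
(no output)
```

View pics/c3.png

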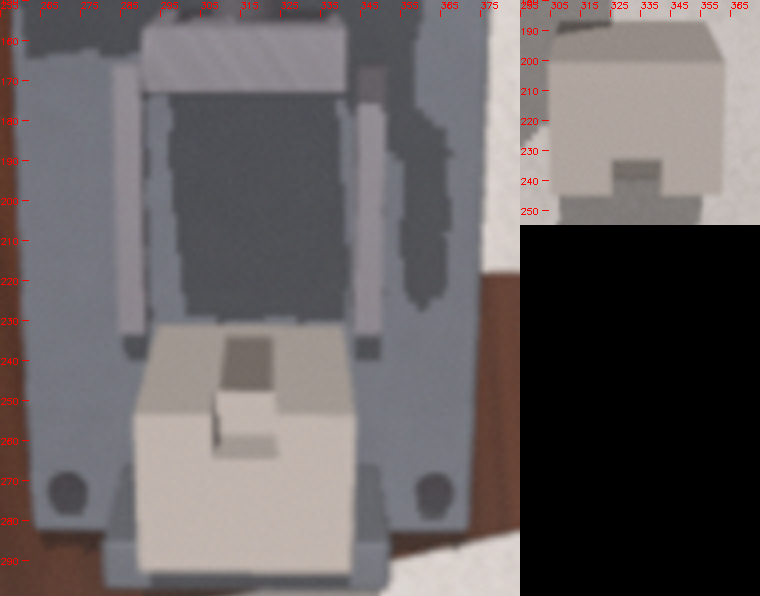

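```bash
cat >> h.py <<'E'
def wproj(od,P):
    o,d=od;Q=R.from_rotvec(o['tool_rot']);H=d['hand_eye']
    t=Q.inv().apply(np.atleast_2d(P)-np.array(o['tool_pos']));c=(t-H[:3,3])@H[:3,:3]
    r=np.hypot(c[:,0],c[:,1]);th=np.arctan2(r,c[:,2])
    return np.c_[d['cx']+d['fx']*th*c[:,0]/r,d['cy']+d['fy']*th*c[:,1]/r]
def wfit(od,L,px,x0):
    r=least_squares(lambda v:(wproj(od,place(v,L))-px).ravel(),x0);return r.x,r.fun.reshape(-1,2)
E
python3 - <<'E'
from h import *
B=[[-.07,.195,.012],[.07,.195,.012],[-.07,-.135,.012],[.07,-.135,.012]]
F=[[.028,-.066,.092],[.028,-.11,.092],[-.028,-.11,.092],[-.028,-.066,.092]]
w1=pickle.load(open('w1.pkl','rb'));w2=pickle.load(open('w2.pkl','rb'))
pb=[[258,16],[379,14],[264,282.3],[372,282.2]];pf=[[344,253.5],[343,293],[289.3,293],[288.3,253.5]]
for L,p in((B,pb),(F,pf),(B+F,pb+pf)):
    v,r=wfit(w1,L,np.array(p),CL);print(v,r.ravel())
M=[[.028,.022,.08],[.028,-.022,.08],[-.028,-.022,.08],[-.028,.022,.08]]
m,r=wfit(w2,M,np.array([[362,201],[362.8,244.8],[305.2,244.8],[305.2,201]]),[.538,-.36,-.04]);print('mould',m,r.ravel())
E
```

```text
[ 0.5244  0.0214 -0.1178] [-0.2967 -0.9272 -0.1802  0.6704 -0.3109 -0.0385  0.7294  0.3748]
[ 0.5236  0.0208 -0.1182] [-0.2487  0.1949 -0.156  -0.0389  0.3706 -0.2475  0.047   0.044 ]
[ 0.5239  0.021  -0.1192] [-0.422  -0.7007 -0.2977  1.0381 -0.7666  0.1532  0.2379  0.7196  0.0269
 -0.0253  0.064  -0.2412  0.5752 -0.4978  0.3081 -0.2308]
mould [ 0.5404 -0.3604 -0.0368] [ 1.4229 -0.3155 -0.3745  0.0081 -0.0437  0.3961 -1.008  -0.0264]
```

```bash
sed -i 's/^CL=.*/CL=np.array([.5238,.021,-.118])/' h.py; python3 - <<'E'
from h import *
plan([([.5404,-.3604,.045],-.037)])
E
```

```text
t 4.20 pos [ 0.531  -0.341   0.2811] rot [-2.2671 -2.1738 -0.0008] F [ 0.223  -0.432   0.1683] open 0.0855 grip 0.0
  turn shares [-0.0013 -0.006  -0.0358]   shift shares [-0.3809  0.2029  4.7213] ->  [ 0.5404 -0.3604  0.045 ]
```

Emit:
play_rows(series=[[1,[-0.38,0.2,0],[0,0,-0.04]],[1,[0,0,0.8],[0,0,0]],[1,[0,0,0.8],[0,0,0]],[1,[0,0,0.8],[0,0,0]],[1,[0,0,0.8],[0,0,0]],[1,[0,0,0.8],[0,0,0]],[1,[0,0,0.7],[0,0,0]],[1,[0,0,0],[0,0,0]]])

```text
t: 5.2
tool_pos: [0.5385, -0.3565, 0.0429]
tool_rot: [-2.253, -2.179, 0.0]
contact_force: [-0.4, -0.2, -0.2]
opening: 0.0851
grip_force: 0.0
```

Emit:
play_rows(series=[[0.4,[0,0,0],[0,0,0]],[0.4,[0,0,0],[0,0,0]],[0.4,[0,0,0],[0,0,0]],[0.4,[0,0,0],[0,0,0]],[0.4,[0,0,0],[0,0,0]],[0.4,[0,0,0],[0,0,0]]], force=40)

```text
t: 5.95
tool_pos: [0.5414, -0.3613, 0.0494]
tool_rot: [2.258, 2.178, 0.002]
contact_force: [0.0, 1.3, 7.0]
opening: 0.0554
grip_force: 44.4
```

```bash
python3 - <<'E'
from h import *
P=cw(0,-.028,.045)
plan([([.5404,-.3604,.195],None),([*P[:2],.195],-.118),([*P[:2],.059],None)])
E
```

```text
t 5.95 pos [ 0.5414 -0.3613  0.0494] rot [2.2578 2.1783 0.0016] F [0.0088 1.2903 7.0179] open 0.0554 grip 44.4
  shift shares [ 0.0105 -0.0093 -2.912 ] ->  [ 0.5404 -0.3604  0.195 ]
  turn shares [0.0279 0.015  0.5884]   shift shares [ 6.9759 -1.2277  0.    ] ->  [ 0.5205 -0.0068  0.195 ]
  shift shares [0.   0.   2.72] ->  [ 0.5205 -0.0068  0.059 ]
```

Emit:
play_rows(series=[[0.4,[0,0,-0.5],[0,0,0]],[0.4,[0,0,-0.8],[0,0,0]],[0.4,[0,0,-0.8],[0,0,0]],[0.4,[0,0,-0.9],[0,0,0]],[0.4,[0,0,0],[0,0,0.6]],[0.4,[0,0,0],[0,0,0]],[0.4,[0,0,0],[0,0,0]]])

```text
t: 6.82
tool_pos: [0.5392, -0.3598, 0.1951]
tool_rot: [-2.348, -2.084, 0.0]
contact_force: [-0.3, 1.4, -1.7]
opening: 0.0558
grip_force: 43.6
```

```bash
python3 - <<'E'
from h import *
P=cw(0,-.028,.045)
plan([([*P[:2],.195],-.118),([*P[:2],.065],None)])
for i in range(4): d=imaging.get_image('wrist');o=ctrl.get_obs();print(o['tool_pos'],o['tool_rot'],o['opening'])
cv2.imwrite('pics/w3.png',d['color'])
E
```

```text
t 6.83 pos [ 0.5392 -0.3598  0.1951] rot [-2.3477 -2.0845  0.0004] F [-0.3423  1.3628 -1.7142] open 0.0558 grip 43.6
  turn shares [-0.0122 -0.0086 -0.0044]   shift shares [ 6.9677 -1.2017  0.0014] ->  [ 0.5205 -0.0068  0.195 ]
  shift shares [0.  0.  2.6] ->  [ 0.5205 -0.0068  0.065 ]
[ 0.5392 -0.3598  0.195 ] [-2.3477 -2.0842  0.0004] 0.05557697134018645
[ 0.5392 -0.3599  0.195 ] [-2.3479 -2.0841  0.0004] 0.05524600758383073
[ 0.5393 -0.36    0.1952] [-2.3484 -2.084   0.0004] 0.055713971984921104
[ 0.5394 -0.3601  0.1953] [-2.3488 -2.0841  0.0003] 0.055160862853181315
```

Emit:
play_rows(series=[[0.4,[0.8,0,0],[0,0,0]],[0.4,[0.9,-0.2,0],[0,0,0]],[0.4,[0.9,-0.2,0],[0,0,0]],[0.4,[0.9,-0.2,0],[0,0,0]],[0.4,[0.9,-0.2,0],[0,0,0]],[0.4,[0.9,-0.2,0],[0,0,0]],[0.4,[0.9,-0.2,0],[0,0,0]],[0.4,[0.77,0,0],[0,0,0]]])

```text
t: 8.02
tool_pos: [0.5212, -0.0055, 0.1962]
tool_rot: [-2.349, -2.086, 0.0]
contact_force: [0.7, -0.2, -1.3]
opening: 0.0554
grip_force: 43.6
```

Emit:
play_rows(series=[[0.4,[0,0,0.5],[0,0,0]],[0.4,[0,0,0.5],[0,0,0]],[0.4,[0,0,0],[0,0,0]],[0.4,[0,0,0],[0,0,0]],[0.4,[0,0,0],[0,0,0]],[0.4,[0,0,0],[0,0,0]]])

```text
t: 8.78
tool_pos: [0.5224, -0.0074, 0.1475]
tool_rot: [2.349, 2.083, 0.002]
contact_force: [-0.7, -0.1, -1.3]
opening: 0.0553
grip_force: 43.5
```

```bash
python3 - <<'E'
from h import *
P=cw(0,-.028,.045)
plan([([*P[:2],.145],-.118),([*P[:2],.065],None)])
o=ctrl.get_obs();d=snap('wrist','w4.png');pickle.dump((o,d),open('w4.pkl','wb'))
im=cv2.resize(d['color'][130:380,180:460],None,fx=2.4,fy=2.4,interpolation=cv2.INTER_CUBIC)
for i in range(0,280,20): cv2.putText(im,str(180+i),(int(i*2.4),9),0,.33,(0,0,255),1)
for i in range(0,250,20): cv2.putText(im,str(130+i),(0,int(i*2.4)+4),0,.33,(0,0,255),1)
cv2.imwrite('pics/c4.png',im)
B=[[-.031,.014,.022],[.031,.014,.022],[-.031,-.066,.022],[.031,-.066,.022],[.028,-.066,.092],[.028,-.11,.092],[-.028,-.11,.092],[-.028,-.066,.092],[.025,.014,.084],[-.025,.014,.084],[.07,.195,.012],[-.07,.195,.012]]
print(wproj((o,d),place(CL,B)))
E
```

```text
t 8.78 pos [ 0.5224 -0.0074  0.1475] rot [2.3494 2.0834 0.0019] F [-0.7485 -0.0529 -1.2643] open 0.0553 grip 43.5
  turn shares [ 0.0137  0.0007 -0.0131]   shift shares [ 0.0067 -0.0393  0.0496] ->  [ 0.5205 -0.0068  0.145 ]
  shift shares [0.  0.  1.6] ->  [ 0.5205 -0.0068  0.065 ]
[[276.7014 171.6014]
 [362.0022 171.3015]
 [280.4255 273.6392]
 [359.331  273.4936]
 [364.6491 317.8056]
 [361.3709 373.8814]
 [277.6878 373.8771]
 [273.3398 317.8769]
 [362.6454 185.019 ]
 [273.8685 185.3363]
 [409.6183 -51.6899]
 [229.0052 -50.5505]]
```

View pics/c4.png

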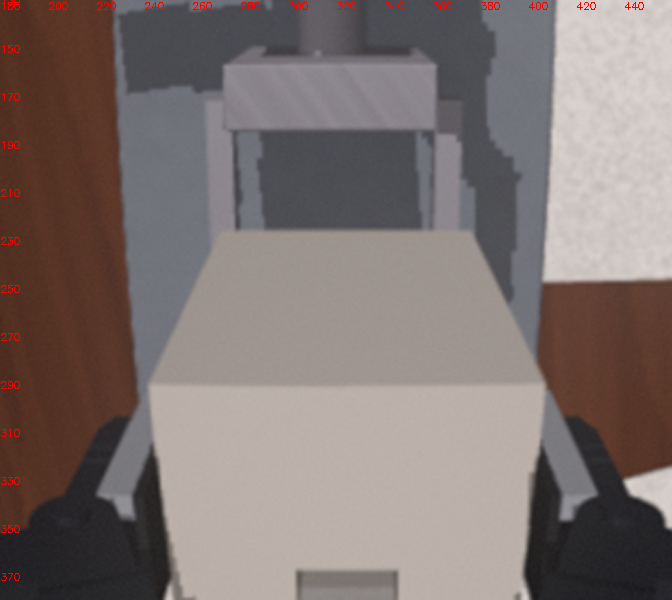

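Emit:
play_rows(series=[[0.4,[0,-0.08,0],[0,0,0]],[0.4,[0,0,0.4],[0,0,0]],[0.4,[0,0,0.4],[0,0,0]],[0.4,[0,0,0.3],[0,0,0]],[0.4,[0,0,0.3],[0,0,0]],[0.4,[0,0,0.1],[0,0,0]],[0.4,[0,0,0],[0,0,0]],[0.4,[0,0,0],[0,0,0]]])

```text
t: 9.82
tool_pos: [0.5185, -0.0067, 0.0721]
tool_rot: [2.349, 2.084, 0.001]
contact_force: [0.4, 0.4, -0.7]
opening: 0.0557
grip_force: 43.5
```

Emit:
play_rows(series=[[0.4,[0,0,0.1],[0,0,0]],[0.4,[0,0,0],[0,0,0]]])

```text
t: 10.07
tool_pos: [0.5176, -0.0066, 0.0661]
tool_rot: [-2.35, -2.084, 0.0]
contact_force: [-0.4, 0.2, -2.7]
opening: 0.0555
grip_force: 43.5
```

Emit:
play_rows(series=[[0.4,[0,0,0.06],[0,0,0]],[0.4,[0,0,0],[0,0,0]]])

```text
t: 10.32
tool_pos: [0.5175, -0.0066, 0.063]
tool_rot: [-2.35, -2.084, 0.001]
contact_force: [-0.0, -0.3, -1.5]
opening: 0.0553
grip_force: 43.5
```

Emit:
play_rows(series=[[0.4,[0,0,0.04],[0,0,0]],[0.4,[0,0,0],[0,0,0]]])

```text
t: 10.58
tool_pos: [0.518, -0.0067, 0.0615]
tool_rot: [2.35, 2.085, 0.0]
contact_force: [-0.6, 0.4, -1.7]
opening: 0.0554
grip_force: 43.5
```

Emit:
play_rows(series=[[0.4,[0,0,0.03],[0,0,0]],[0.4,[0,0,0],[0,0,0]]])

```text
t: 10.82
tool_pos: [0.5181, -0.0066, 0.0614]
tool_rot: [-2.35, -2.085, 0.0]
contact_force: [-4.9, 1.1, 7.9]
opening: 0.0558
grip_force: 44.6
```

Emit:
play_rows(series=[[0.9,[0,0,0],[0,0,0]],[0.9,[0,0,0],[0,0,0]],[0.9,[0,0,0],[0,0,0]],[0.9,[0,0,0],[0,0,0]],[0.9,[0,0,-0.5],[0,0,0]],[0.9,[0,0,-1],[0,0,0]],[0.9,[0,0,-1],[0,0,0]],[0.9,[0,0,-0.5],[0,0,0]]])

```text
t: 11.82
tool_pos: [0.5191, -0.0069, 0.2135]
tool_rot: [2.347, 2.082, 0.005]
contact_force: [0.5, 1.1, 0.3]
opening: 0.0766
grip_force: 0.0
```

```bash
python3 - <<'E'
from h import *
A=cw(.095,.103,.215)
plan([([*A[:2],.215],-.118),(cw(.095,.103,.117),None),(cw(-.03,.103,.117),None)])
d=snap('wrist','w5.png');cv2.imwrite('pics/w5c.png',d['color'][:,100:560])
E
```

```text
t 11.82 pos [ 0.5191 -0.0069  0.2135] rot [2.3473 2.0821 0.005 ] F [0.4753 1.1197 0.2734] open 0.0766 grip 0.0
  turn shares [ 0.0364  0.0017 -0.0116]   shift shares [ 2.6246  1.9278 -0.0295] ->  [0.6303 0.1121 0.215 ]
  shift shares [0.   0.   1.96] ->  [0.6303 0.1121 0.117 ]
  shift shares [ 0.  -2.5  0. ] ->  [0.5061 0.1268 0.117 ]
```

View pics/w5c.png

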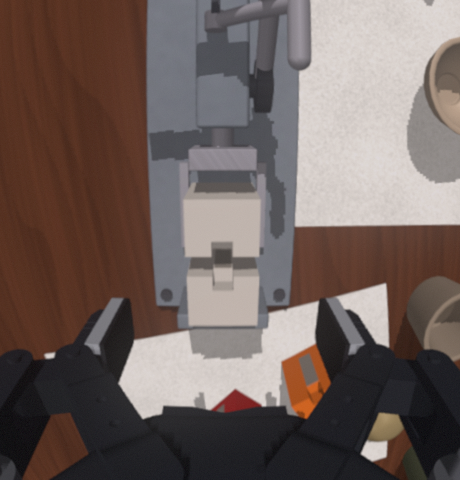

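Emit:
play_rows(series=[[0,[0.6,0.5,0],[0,0,0]],[0,[0.7,0.5,0],[0,0,0]],[0,[0.7,0.5,0],[0,0,0]],[0,[0.62,0.43,0],[0,0,0]],[0,[0,0,0],[0,0,0]],[0,[0,0,0],[0,0,0]],[0,[0,0,0],[0,0,0]],[0,[0,0,0],[0,0,0]]])

```text
t: 12.88
tool_pos: [0.6289, 0.1111, 0.2099]
tool_rot: [2.351, 2.083, 0.0]
contact_force: [-0.2, -0.4, -0.5]
opening: 0.0
grip_force: 0.0
```

```bash
python3 - <<'E'
from h import *
plan([(cw(.095,.103,.117),-.118)])
o=ctrl.get_obs();d=snap('wrist','w6.png');cv2.imwrite('pics/w6c.png',d['color'][100:,140:600])
a=lambda t:[-.0+.07*np.sin(.9-t),.103,.088+.07*np.cos(.9-t)]
T=R.from_rotvec(o['tool_rot']);print(wproj((o,d),place(CL,[[.055,.085,.132],[.055,.125,.132]])))
E
```

```text
t 12.88 pos [0.6289 0.1111 0.2099] rot [2.3512 2.0834 0.0001] F [-0.2261 -0.4193 -0.4685] open 0.0000 grip 0.0
  turn shares [ 0.0013  0.0004 -0.0188]   shift shares [0.0224 0.0258 1.8587] ->  [0.6303 0.1121 0.117 ]
[[262.7278 272.6494]
 [259.2935 212.6025]]
```

View pics/w6c.png

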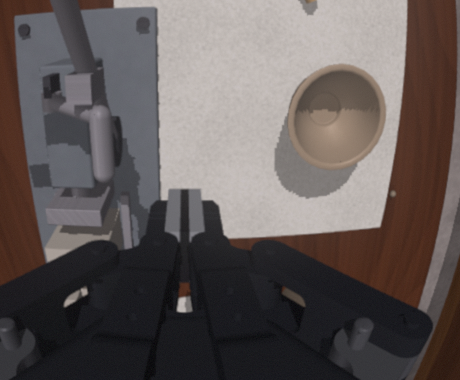

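Emit:
play_rows(series=[[0,[0,0,0.6],[0,0,0]],[0,[0,0,0.6],[0,0,0]],[0,[0,0,0.65],[0,0,0]],[0,[0,-0.2,0],[0,0,0]],[0,[0,-0.2,0],[0,0,0]],[0,[0,-0.2,0],[0,0,0]],[0,[0,-0.2,0],[0,0,0]],[0,[0,-0.2,0],[0,0,0]]])

```text
t: 13.92
tool_pos: [0.583, 0.1179, 0.1225]
tool_rot: [2.345, 2.08, 0.013]
contact_force: [1.3, -0.1, 1.6]
opening: 0.0002
grip_force: 0.8
```

Emit:
play_rows(series=[[0,[0,-0.2,0],[0,0,0]],[0,[0,-0.2,0],[0,0,0]],[0,[0,-0.2,0],[0,0,0]],[0,[0,-0.2,0],[0,0,0]],[0,[0,-0.2,0],[0,0,0]]])

```text
t: 14.55
tool_pos: [0.5318, 0.1243, 0.122]
tool_rot: [2.347, 2.082, 0.009]
contact_force: [-0.5, 0.0, 6.7]
opening: 0.0001
grip_force: 2.9
```

Emit:
play_rows(series=[[0,[0,-0.2,0],[0,0,0]],[0,[0,-0.2,0],[0,0,0]],[0,[0,-0.1,0],[0,0,0]],[0,[0,0,0],[0,0,0]]])

```text
t: 15.05
tool_pos: [0.5043, 0.1268, 0.1167]
tool_rot: [-2.349, -2.084, 0.002]
contact_force: [-0.4, 0.3, -0.2]
opening: -0.0001
grip_force: 0.0
```

```bash
python3 - <<'E'
from h import *
plan([(cw(-.03,.103,.117),-.118)])
E
```

```text
t 15.05 pos [0.5043 0.1268 0.1167] rot [-2.3494 -2.0844  0.0018] F [-0.3607  0.2718 -0.2033] open -0.0001 grip 0.0
  turn shares [-0.0099  0.0022 -0.0101]   shift shares [ 0.0039  0.0373 -0.0065] ->  [0.5061 0.1268 0.117 ]
```

Emit:
play_rows(series=[[0,[0,-0.1,0],[0,0,0]],[0,[0,-0.1,0],[0,0,0]],[0,[0,0,0],[0,0,0]]])

```text
t: 15.42
tool_pos: [0.4953, 0.128, 0.1174]
tool_rot: [2.35, 2.084, 0.001]
contact_force: [2.0, -0.4, -2.4]
opening: 0.0001
grip_force: 1.1
```

Emit:
play_rows(series=[[0,[0,-0.1,0],[0,0,0]],[0,[0,0,0],[0,0,0]]])

```text
t: 15.68
tool_pos: [0.4949, 0.1282, 0.1178]
tool_rot: [2.344, 2.078, 0.016]
contact_force: [19.3, -1.1, -13.9]
opening: -0.0001
grip_force: 9.5
```

Emit:
play_rows(series=[[0,[0,0.3,0],[0,0,0]],[0,[0,0.1,-0.5],[0,0,0]],[0,[0,0,-1],[0,0,0]],[0,[0,0,-1],[0,0,0]],[1,[0,0,-1],[0,0,0]],[1,[0,0,-0.2],[0,0,0]],[1,[0,0,0],[0,0,0]],[1,[0,0,0],[0,0,0]]])

```text
t: 16.68
tool_pos: [0.5092, 0.1261, 0.2999]
tool_rot: [-2.348, -2.083, 0.005]
contact_force: [0.3, -1.2, -0.8]
opening: 0.0723
grip_force: 0.0
```

```bash
python3 - <<'E'
from h import *
print(ctrl.get_obs()['q'])
plan([(cw(-.03,.222,.295),-.118+np.pi/2),(cw(-.03,.222,.170),None),(cw(-.03,.212,.170),None)])
o=ctrl.get_obs();d=snap('wrist','w7.png')
print(wproj((o,d),place(CL,[[-.077,.222,.189],[.03,.222,.189],[-.066,.105,.132],[.044,.105,.132]])))
m=cv2.inRange(d['color'],(0,0,0),(45,45,45));m[230:]=0
n,l,s,c=cv2.connectedComponentsWithStats(m);print(s[1:][s[1:,4]>150],c[1:][s[1:,4]>150])
E
```

```text
[ 0.1009 -0.2182  1.7551  0.0001  1.609   0.2205]
t 16.68 pos [0.5092 0.1261 0.2999] rot [-2.3484 -2.083   0.0054] F [ 0.2859 -1.1761 -0.8376] open 0.0723 grip 0.0
  turn shares [-0.0187  0.0286 11.2382]   shift shares [-0.0619 -2.3865  0.097 ] ->  [0.5201 0.245  0.295 ]
  shift shares [0.  0.  2.5] ->  [0.5201 0.245  0.17  ]
  shift shares [-0.   0.2  0. ] ->  [0.519  0.2351 0.17  ]
[[248.6509  64.1931]
 [406.8556  64.3479]
 [278.1929 211.3014]
 [404.8845 211.4994]]
[[ 245   48  132   26 2813]] [[304.2488  60.4038]]
```

Emit:
play_rows(series=[[1,[0,0,0],[0,0,1]],[1,[0,0,0],[0,0,1]],[1,[0,0,0],[0,0,1]],[1,[0,0,0],[0,0,1]],[1,[0,0,0],[0,0,1]],[1,[0,0,0],[0,0,1]],[1,[0,0,0],[0,0,1]],[1,[0,0,0],[0,0,1]]])

```text
t: 17.73
tool_pos: [0.5093, 0.1261, 0.3002]
tool_rot: [-3.099, -0.515, 0.006]
contact_force: [0.5, -0.3, -0.4]
opening: 0.0855
grip_force: 0.0
```

Emit:
play_rows(series=[[1,[0,0,0],[0,0,1]],[1,[0,0,0],[0,0,1]],[1,[0,0,0],[0,0,1]],[1,[0,-0.6,0],[0,0,0.24]],[1,[0,-0.9,0],[0,0,0]],[1,[-0.06,-0.94,0.1],[0,0,0]],[1,[0,0,0],[0,0,0]],[1,[0,0,0],[0,0,0]]])

```text
t: 18.73
tool_pos: [0.52, 0.2475, 0.2957]
tool_rot: [3.135, -0.185, -0.004]
contact_force: [-1.0, -0.2, 0.2]
opening: 0.0855
grip_force: 0.0
```

```bash
python3 - <<'E'
from h import *
plan([(cw(-.03,.2245,.295),-.118+np.pi/2),(cw(-.03,.2245,.170),None)])
d=cv2.imread('pics/w7.png');print([d[r-4:r+5,c-4:c+5].mean((0,1)) for c,r in((278,211),(405,211),(290,211),(265,211),(250,211))])
o=ctrl.get_obs();d=snap('wrist','w8.png')
print(wproj((o,d),place(CL,[[-.077,.2245,.189],[.03,.2245,.189]])))
m=cv2.inRange(d['color'],(0,0,0),(45,45,45));m[340:]=0
n,l,s,c=cv2.connectedComponentsWithStats(m);print(s[1:][s[1:,4]>150],c[1:][s[1:,4]>150])
E
```

```text
t 18.73 pos [0.52   0.2475 0.2957] rot [ 3.1347 -0.185  -0.0039] F [-1.0443 -0.1735  0.2148] open 0.0855 grip 0.0
  turn shares [0.0112 0.0171 0.0008]   shift shares [ 0.0097 -0.0001  0.0148] ->  [0.5204 0.2475 0.295 ]
  shift shares [0.  0.  2.5] ->  [0.5204 0.2475 0.17  ]
[array([108.0617, 108.6049, 126.3827]), array([187.5062, 186.8889, 190.1605]), array([120.1605, 113.7531, 117.6173]), array([43.6543, 59.2469, 98.679 ]), array([39.1605, 53.8889, 90.5556])]
[[323.4324 296.0258]
 [323.388  149.8457]]
[[  313   176    24   127  2525]
 [    0   228   143   112 12632]
 [  427   302    33    38   741]
 [  190   312    31    28   533]
 [  459   313    26    27   206]
 [  165   314    25    26   169]] [[325.0511 244.6158]
 [ 65.5427 289.2735]
 [439.6775 325.1633]
 [207.469  329.2158]
 [471.5922 327.2913]
 [175.8639 328.5858]]
```

Emit:
play_rows(series=[[1,[0,0,0.6],[0,0,0]],[1,[0,0,0.6],[0,0,0]],[1,[0,0,0.6],[0,0,0]],[1,[0,0,0.4],[0,0,0]],[1,[0,0,0.2],[0,0,0]],[1,[0,0,0],[0,0,0]]])

```text
t: 19.52
tool_pos: [0.5205, 0.2475, 0.1771]
tool_rot: [3.136, -0.186, -0.001]
contact_force: [-0.3, 0.2, 0.1]
opening: 0.0855
grip_force: 0.0
```

Emit:
play_rows(series=[[0.1,[0,0,0],[0,0,0]],[0.1,[0,0,0],[0,0,0]],[0.1,[0,0,0],[0,0,0]],[0.1,[0,0,0],[0,0,0]],[0.1,[0,0,0],[0,0,0]],[0.1,[0,0,0],[0,0,0]],[0.1,[0,0,0],[0,0,0]]], force=60)

```text
t: 20.4
tool_pos: [0.5207, 0.2473, 0.1779]
tool_rot: [3.135, -0.186, 0.001]
contact_force: [-2.8, -4.3, 5.2]
opening: 0.0157
grip_force: 58.7
```

```bash
python3 - <<'E'
from h import *
plan([])
p=np.array(ctrl.get_obs()['tool_pos']);c,s=np.cos(-.118),np.sin(-.118);d=p[:2]-CL[:2];print('clamp frame',c*d[0]+s*d[1],-s*d[0]+c*d[1])
th=np.array([0,.1,.2,.3,.4,.5,.6,.7,.8,.9,.95,1.0,1.05]);print(np.c_[th[1:],np.diff(-.2*np.sin(.8-th))/.05,-np.diff(.2*np.cos(.8-th))/.05])
E
```

```text
t 20.40 pos [0.5207 0.2473 0.1779] rot [ 3.135  -0.1858  0.0005] F [-2.7759 -4.3053  5.1953] open 0.0157 grip 58.7
clamp frame -0.02976674237341717 0.22438405706821327
[[ 0.1     0.2926 -0.2725]
 [ 0.2     0.3183 -0.242 ]
 [ 0.3     0.3409 -0.209 ]
 [ 0.4     0.36   -0.1739]
 [ 0.5     0.3756 -0.1371]
 [ 0.6     0.3874 -0.0989]
 [ 0.7     0.3953 -0.0598]
 [ 0.8     0.3993 -0.02  ]
 [ 0.9     0.3993  0.02  ]
 [ 0.95    0.1984  0.0249]
 [ 1.      0.1969  0.0348]
 [ 1.05    0.1949  0.0446]]
```

Emit:
play_rows(series=[[0.6,[0,0,0],[0,0,0]],[0.6,[0,0,0],[0,0,0]],[0.6,[0,0,0.16],[0,0,0]],[0.1,[0,0,0],[0,0,0]],[0.1,[0,0,0],[0,0,0]],[0.1,[0,0,0],[0,0,0]],[0.1,[0,0,0],[0,0,0]],[0.1,[0,0,0],[0,0,0]]], force=60)

```text
t: 21.4
tool_pos: [0.5202, 0.2473, 0.169]
tool_rot: [3.135, -0.186, -0.001]
contact_force: [-1.6, -4.1, -1.4]
opening: 0.0163
grip_force: 58.4
```

Good grip. Pull along the arc (tool +y = clamp −y).

Emit:
play_rows(series=[[0.1,[0,0.29,-0.27],[0,0,0]],[0.1,[0,0.32,-0.24],[0,0,0]],[0.1,[0,0.34,-0.21],[0,0,0]],[0.1,[0,0,0],[0,0,0]]])

```text
t: 21.9
tool_pos: [0.5145, 0.1992, 0.2058]
tool_rot: [-3.136, 0.188, 0.001]
contact_force: [-1.2, 0.0, -5.5]
opening: 0.0159
grip_force: 59.5
```

Emit:
play_rows(series=[[0.1,[0,0.36,-0.17],[0,0,0]],[0.1,[0,0.375,-0.14],[0,0,0]],[0.1,[0,0.39,-0.1],[0,0,0]],[0.1,[0,0.395,-0.06],[0,0,0]],[0.1,[0,0,0],[0,0,0]]])

```text
t: 22.52
tool_pos: [0.5055, 0.1241, 0.2289]
tool_rot: [-3.135, 0.188, 0.001]
contact_force: [-1.0, 3.5, -5.4]
opening: 0.0157
grip_force: 59.6
```

```bash
python3 - <<'E'
from h import *
plan([])
p=np.array(ctrl.get_obs()['tool_pos']);c,s=np.cos(-.118),np.sin(-.118);d=p[:2]-CL[:2];y=-s*d[0]+c*d[1];print('clamp frame',c*d[0]+s*d[1],y,'theta',.8-np.arctan2(y-.081,p[2]+.019-.05), np.hypot(y-.081,p[2]-.031))
E
```

```text
t 22.52 pos [0.5055 0.1241 0.2289] rot [-3.1352  0.1885  0.0012] F [-0.9779  3.4976 -5.4389] open 0.0157 grip 59.6
clamp frame -0.030290386454994933 0.1002660096807929 theta 0.7029379416067569 0.19880367537683874
```

Emit:
play_rows(series=[[0.1,[0,0.4,-0.02],[0,0,0]],[0.1,[0,0.4,0.02],[0,0,0]],[0.1,[0,0.1,0.01],[0,0,0]],[0.1,[0,0,0],[0,0,0]]])

```text
t: 23.02
tool_pos: [0.5004, 0.0812, 0.2284]
tool_rot: [-3.134, 0.186, 0.001]
contact_force: [-3.1, 6.0, -4.3]
opening: 0.0163
grip_force: 59.8
```

Emit:
play_rows(series=[[0.1,[0,0.1,0.015],[0,0,0]],[0.1,[0,0,0],[0,0,0]]])

```text
t: 23.28
tool_pos: [0.4998, 0.0766, 0.2278]
tool_rot: [-3.134, 0.185, 0.001]
contact_force: [-2.0, 5.4, -4.5]
opening: 0.016
grip_force: 59.8
```

Emit:
play_rows(series=[[0.1,[0,0.1,0.017],[0,0,0]],[0.1,[0,0,0],[0,0,0]]])

```text
t: 23.52
tool_pos: [0.4992, 0.0717, 0.227]
tool_rot: [-3.134, 0.185, 0.001]
contact_force: [-2.9, 5.9, -3.5]
opening: 0.0159
grip_force: 59.8
```

Emit:
play_rows(series=[[0.1,[0,0.1,0.02],[0,0,0]],[0.1,[0,0,0],[0,0,0]]])

```text
t: 23.78
tool_pos: [0.4987, 0.0668, 0.2261]
tool_rot: [-3.134, 0.185, 0.001]
contact_force: [-3.4, 5.7, -4.2]
opening: 0.0165
grip_force: 59.8
```

Emit:
play_rows(series=[[0.1,[0,0.08,0.016],[0,0,0]],[0.1,[0,0,0],[0,0,0]]])

```text
t: 24.02
tool_pos: [0.4984, 0.0646, 0.2257]
tool_rot: [-3.13, 0.183, 0.0]
contact_force: [-2.5, 11.9, -1.2]
opening: 0.0162
grip_force: 60.1
```

Emit:
play_rows(series=[[0.1,[0,0.06,0.013],[0,0,0]],[0.1,[0,0,0],[0,0,0]]])

```text
t: 24.28
tool_pos: [0.4984, 0.0639, 0.2255]
tool_rot: [-3.125, 0.181, -0.001]
contact_force: [-1.6, 19.5, -1.6]
opening: 0.0162
grip_force: 60.4
```

Emit:
play_rows(series=[[0.1,[0,0.02,0],[0,0,0]],[0.1,[0,0,0],[0,0,0]],[0.1,[0,0,0],[0,0,0]],[0.1,[0,0,0],[0,0,0]],[0.1,[0,0,0],[0,0,0]]])

```text
t: 24.9
tool_pos: [0.4983, 0.0637, 0.2255]
tool_rot: [-3.123, 0.18, -0.002]
contact_force: [-1.3, 21.9, -2.1]
opening: 0.0161
grip_force: 60.4
```

```bash
python3 - <<'E'
from h import *
plan([])
snap('scene','end.png')
print(ctrl.finish_job())
E
```

```text
t 24.90 pos [0.4983 0.0637 0.2255] rot [-3.1232  0.1801 -0.0018] F [-1.2713 21.8625 -2.0787] open 0.0161 grip 60.4
the job is handed in; nothing more can be done
None
```

I set the white mould half on the bed, released it, flipped the catch to its stop, pulled the lever until it came up hard at about 1.0 rad, and handed the job in at about 25 s with the handle still held at about 22 N; the hand-in gave no verdict, and I did not look at the mould again after the squeeze.

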